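# Refit the sprung roller of the leg sander's roller stand

## Robot

A 6-joint arm with a two-finger parallel gripper is mounted at the origin on the work surface. World frame = base frame: x ahead of the robot, y to its left, z up, the work surface at z = 0. Lengths are in m, angles in rad, forces in N, time in s.
With the tool pointing down it reaches from about 0.325 to 0.775 m from the base axis. Payload 9.3 kg.
Tool frame: the origin (TCP) lies midway between the tips of the shut fingers; the grasp point (between the pads) lies 19 mm behind it; x points along the fingers, z is the direction in which the jaws open and shut, and the axes are right-handed (so a half turn about x gives the same grasp; the last joint's range is limited). The gripper opens to 85 mm and grips with 20 to 120 N. Pads are 22 mm wide; open, the fingers measure 114 mm over their backs; the gripper's body (76 mm by 85 mm) begins 54 mm behind the grasp point. The pads swing forward as they close: fully open they stand 13 mm farther back than shut.
Start: joints at [-1.417, 0.259, 0.021, 1.334, 0, 1.418], TCP at [0.166, -0.524, 0.231] pointing down, gripper open.
Joint ranges: [-3.04, 3.04], [-0.91, 1.82], [-1.04, 1.36], [-1.92, 1.95], [-1.52, 1.45], [-3.14, 3.14]. Speed limits (rad/s): [2.22, 2.22, 2.79, 3.14, 3.14, 3.14].

## Interface

Orientations are given as a unit quaternion [w, x, y, z].
In Python, from cell import bot, grab_frame, spot_in, masks_of gives the robot as it stands. Calls block until the motion is done:
- bot.movep(position, orientation): joint-space move of the TCP to a pose.
- bot.move_straight(position, speed=0.15, attitude=None, threshold=None): straight line of the TCP; attitude=None keeps the orientation; speed is the mean speed in m/s. With threshold (N) it stops when the force on the tool has changed by that much, and returns True; else False.
- bot.set_joints(angles): joint-space move.
- bot.grip(opening, squeeze=None): finger opening in m; squeeze is the grip in N (None keeps the last); returns when the fingers have stopped.
- bot.sleep(seconds).
- bot.solve_ik(position, orientation): joint angles nearest the present ones, or None.
- bot.sense(): the state.
- grab_frame(name): name is "side" or "top"; returns a dict with "frame" (480x640x3 uint8, blue, green, red), "depth" (480x640 float32, m along the optical axis (not along the pixel's ray), 0 where there is no reading), "vertical_fov" (degrees; the focal length in pixels is half the picture's height over the tangent of half this angle, whatever the lens; pixels are square), "cx", "cy" (the principal point, pixels), "k1" (the pictures are not rectified: a ray, as slopes to the right and down, at radius r is drawn at 1 + k1 r^2 times it, then the intrinsics apply), "xyz" and "rotation" of the camera in the world. Camera axes: x right, y down, z forward; pixel columns grow to the right and rows downward; lengths in m; the calibration is good to about 2 mm. A picture is of the moment at which its call begins.
A pose or a line that the arm cannot do raises bot.IKError and nothing moves.
- bot.finish_job(): hands the job in, once; it reports no verdict.
Trained networks look in the newest picture that a camera, given by its name, has taken for a name from the list of things; names that differ only in an ending like _2 or _b are one class to them, and where a whole thing is asked for, a point or a joint stands for the part that bears it (a point fixed in the world has none). Each returns a list of dicts, best first, with "score" (0 to 1); they miss things now and then, are a little off and sometimes report something else, mostly with a low value. They report only what shows in the picture. A call takes as long as a camera call.
- spot_in(query, camera): "extent" ([left, top, right, bottom] in pixels, round what is visible of it).
- masks_of(query, camera): "pixels" (480x640 bool, what is visible of it) and "extent" ([left, top, right, bottom] in pixels, round what is visible of it).
The state is a dict: "t": time; "joint_pos": joint angles; "qd": joint speeds; "joint_torque": joint torques, N m; "eef_pos": TCP position; "tool_rot": TCP orientation; "contact_force": force on the tool from outside, world axes, zero at the start; "wrist_torque": the same for the moment, N m; "gripper_width": finger opening in m.
Only numpy, scipy, OpenCV 4.12 (cv2) and the standard library are available. Lean on these libraries where they do the work, as an engineer would, in place of code of your own. Each camera call takes 0.05 s, during which the arm holds its last target.

## Task

Get the roller stand ready for work: first clear all the wood offcuts from the bench and the stand into the grey scrap bin. Then fit the loose sprung roller in the stand's empty place, its long sprung plunger pressed against the back of the tall post's groove and its short pin sprung fully home in the window of the low cheek; after that lay the single stool leg that lies beside the stand flat across both rollers, square to them, with its middle about half-way between the two and clear of the cheeks, and leave the glue bottle and the red bowl alone.

Things in the scene. Friction and masses are not known exactly. Their poses are not given: they have to be found in the camera images.
- stand: Fixed wooden roller stand; base board x -80 to 140, y -100 to 125 mm, 8 mm thick. Origin on the bench under the empty roller place; z up, y along the rollers, x towards the second roller. Fitted, the roller's centre is at x = 0, y = 0, z = 75 mm, pins resting on window sill and groove floor, its body's end face against the low cheek.
- window (a point): On the stand (same axes), at x = 0, y = -70, z = 79 mm of it: centre of the window for the short pin, in the inner face of the low cheek (wall at the stand's -y side, x -30 to 130, 22 mm thick, top 97 mm above the bench). Window 20 mm wide in x, 69 to 89 mm above the bench, through the cheek.
- groove (a point): On the stand (same axes), at x = 0, y = 100, z = 150 mm of it: top of the back wall (the stop) of the groove in the tall post at the stand's +y side (x -32 to 32, top 150 mm). The groove is vertical, 18 mm wide, 12 mm deep (mouth at y = 88 mm, facing the roller), open at the top, its floor 70 mm above the bench.
- roller2 (a point): Centre of the stand's second roller (same axes), already fixed at x = 100, y = 9, z = 75 mm of the stand: diameter 44 mm, parallel to y, top 97 mm above the bench; the wood at both its ends is 97 mm high too. The leg's centre, lying on both rollers, is 109 mm above the bench.
- roller_center (a point): Centre of the loose sprung roller: metal tube, diameter 44, length 140 mm, 0.43 kg; y along its axis. At -y a fixed pin, diameter 12, sticks out 10 mm; at +y a brass sprung plunger, diameter 10, sticks out 36 mm when free. Starts in the cradle, centre 52 mm above the bench. Its +y end goes to the stand's +y side (tall post). To pass the cheek the plunger must be pressed in 16 to 22 mm; fitted, 6 mm.
- plunger (a joint): How far the sprung plunger is pressed into the roller, m: 0 free, 0.022 fully in. Spring 3 N at 0, 12 N fully in.
- cradle: Fixed wooden cradle in which the roller lies at the start, parallel to the cradle's y axis. Origin on the bench under its middle; base 90 x 150 mm, 10 mm thick; two notched blocks 18 mm thick at y = -50 and +50 mm, 72 mm wide in x, 42 mm high; free between them.
- leg_center (a point): Centre of the loose wooden stool leg, a flat bar 180 x 36 x 24 mm with rounded edges, about 0.12 kg; x along its length, y across its width, z up. Starts flat on the bench.
- bin: Fixed grey open scrap bin, 150 (x) x 180 (y) x 100 mm high, walls 6 mm. Origin on the bench under its middle.
- glue_center (a point): Bystander: white glue bottle, diameter 60 mm, 170 mm tall, upright; point half-way up.
- bowl_center (a point): Bystander: red plastic bowl, rim diameter 120 mm, 60 mm high; point on its axis half-way up.
- offcut1_center (a point): Centre of a loose wooden offcut, a block 66 x 34 x 26 mm (x, y, z of its own frame), 50 g. May be absent. Starts on the bench.
- offcut2_center (a point): Centre of a loose wooden offcut, a block 60 x 32 x 28 mm (x, y, z of its own frame), 50 g. May be absent. Starts on the bench.
- offcut3_center (a point): Centre of a loose wooden offcut, a block 68 x 30 x 26 mm (x, y, z of its own frame), 50 g. May be absent. Starts on the bench.
- offcut4_center (a point): Centre of a loose wooden offcut, a block 64 x 34 x 28 mm (x, y, z of its own frame), 50 g. May be absent. Starts on the stand's base board.
- offcut5_center (a point): Centre of a loose wooden offcut, a block 70 x 32 x 26 mm (x, y, z of its own frame), 50 g. May be absent. Starts on the bench.

How it is judged:
By the outcome, as a careful person would: the job done as asked, in the order asked, and still so for the second after the job is handed in, with the robot touching nothing.
Of offcut1, offcut2, offcut3, offcut4, offcut5 only 3 to 5 are there at a start; the rules pass over those that are not, and their reading is None.
At some moment in a run one of offcut1, offcut2, offcut3, offcut4, offcut5 may be knocked a few centimetres aside while the robot is not near it.
It also fails if it takes over 210 s, if anything falls off the work surface, if the arm or the gripper's body presses on something with over 40 N, if the wrist force passes 120 N, or if a joint passes its speed limit or range.

## Working session

There is one attempt and no reset: what is moved stays moved. The work goes in short steps, each a Python script; the robot and the scene stay as the last script left them, time stands still between calls to the robot, and variables do not carry over. Pictures are saved under pics/ and viewed, and the job is handed in when it is done.

```bash
ls; mkdir -p pics; python3 - <<'E'
from cell import *
import cv2
for n in("side","top"):
    f=grab_frame(n); cv2.imwrite(f"pics/{n}0.png",f["frame"]); print(n,{k:v for k,v in f.items() if k not in("frame","depth")})
print(bot.sense())
E
```

```text
pics
side {'vertical_fov': 46.8883825686407, 'cx': 314.81907724606117, 'cy': 234.21036528565762, 'k1': -0.13127188609550988, 'xyz': array([ 0.43170909, -0.96647598,  0.85059351]), 'rotation': array([-0.44802384,  0.89177846, -0.05863685,  0.02382312])}
top {'vertical_fov': 56.171132387869264, 'cx': 316.0325827592843, 'cy': 236.92370832378788, 'k1': -0.006440119771056321, 'xyz': array([ 0.3563042 , -0.00829145,  1.07963754]), 'rotation': array([ 0.06928537, -0.69732966,  0.70996438, -0.06986742])}
{'t': 0.1, 'joint_pos': array([-1.41661009e+00,  2.59154009e-01,  2.08495697e-02,  1.33369375e+00,
        1.06080012e-05,  1.41825675e+00]), 'qd': array([-0.00074987, -0.00139292,  0.00235139, -0.0006238 ,  0.00038676,
        0.00018123]), 'joint_torque': array([ 2.38358974e-03, -5.56698203e+01,  3.45067585e+01,  1.16682536e-02,
       -2.84855978e-04, -4.55760571e-06]), 'eef_pos': array([ 0.16605915, -0.52407933,  0.23072147]), 'tool_rot': array([ 0.57021452,  0.41805306,  0.57081064, -0.41744731]), 'contact_force': array([-0.46332669,  0.36408885, -0.71341439]), 'wrist_torque': array([ 0.05213608, -0.07431567,  0.02068068]), 'gripper_width': 0.08511317267949033}
```

View pics/side0.png

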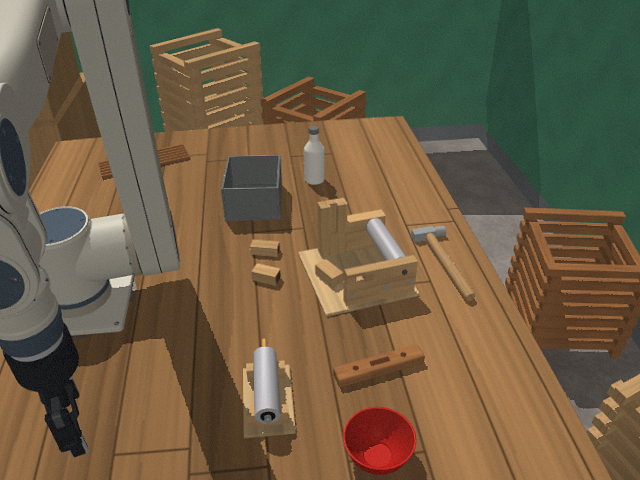

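View pics/top0.png

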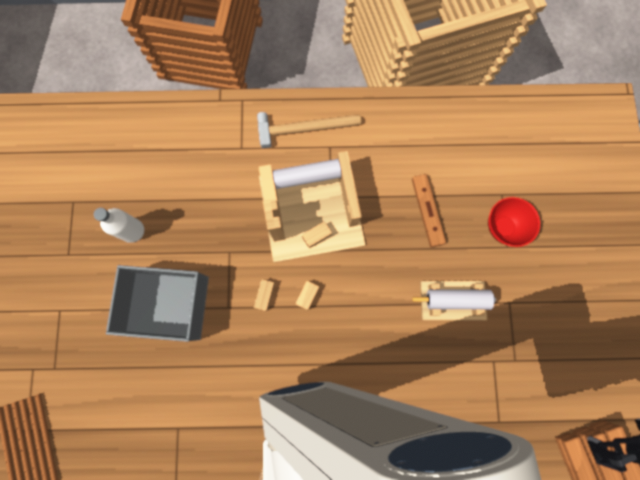

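The side view shows two offcuts on the bench, at about (265,248) and (266,274), and one on the stand at about (330,270). The top view agrees: (265,294), (308,294) and (318,234). The roller lies in its cradle with the plunger towards +y, and the leg is at about (430,210) in the top view. Next I'll measure positions.

```bash
cat > h.py <<'E'
from cell import bot, grab_frame, spot_in, masks_of
import numpy as np, cv2
from scipy.spatial.transform import Rotation as R
def rot(q): return R.from_quat([q[1],q[2],q[3],q[0]])
def K(f):
    fl=240/np.tan(np.radians(f["vertical_fov"])/2)
    return np.array([[fl,0,f["cx"]],[0,fl,f["cy"]],[0,0,1]])
def D(f): return np.array([f["k1"],0,0,0,0.])
def unproj(f,mask):
    v,u=np.nonzero(mask&(f["depth"]>0)); z=f["depth"][v,u]
    p=cv2.undistortPoints(np.stack([u,v],1).astype(np.float64)[:,None],K(f),D(f))[:,0]
    P=np.c_[p*z[:,None],z]
    return rot(f["rotation"]).apply(P)+f["xyz"]
def proj(f,P):
    Pc=rot(f["rotation"]).inv().apply(np.atleast_2d(P)-f["xyz"])
    return cv2.projectPoints(Pc,np.zeros(3),np.zeros(3),K(f),D(f))[0][:,0]
def ray(f,uv):
    p=cv2.undistortPoints(np.array(uv,float).reshape(-1,1,2),K(f),D(f))[:,0]
    return f["xyz"],rot(f["rotation"]).apply(np.c_[p,np.ones(len(p))])
def at_z(f,uv,z):
    o,d=ray(f,uv); return o+d*((z-o[2])/d[:,2])[:,None]
E
python3 - <<'E'
from h import *
for cam in("side","top"):
    f=grab_frame(cam)
    for n in["stand","cradle","roller_center","plunger","leg_center","bin","glue_center","bowl_center","offcut1_center","offcut2_center","offcut3_center","offcut4_center","offcut5_center"]:
        for m in masks_of(n,cam):
            P=unproj(f,m["pixels"]); 
            print(cam,n,round(m["score"],2),np.round(m["extent"]),m["pixels"].sum(),np.round(np.median(P,0),3) if len(P) else None, np.round(np.percentile(P,2,axis=0),3),np.round(np.percentile(P,98,axis=0),3))
E
```

```text
side stand 0.65 [299. 199. 418. 316.] 8674 [ 0.641 -0.004  0.049] [ 0.535 -0.115  0.002] [0.751 0.097 0.146]
side cradle 0.74 [239. 360. 297. 440.] 2141 [ 0.42 -0.37  0.01] [ 0.371 -0.408  0.   ] [ 0.46  -0.268  0.043]
side roller_center 0.55 [255. 339. 278. 426.] 1904 [ 0.416 -0.349  0.068] [ 0.393 -0.407  0.039] [ 0.437 -0.244  0.075]
side leg_center 0.65 [333. 346. 424. 390.] 1776 [ 0.63  -0.293  0.022] [ 0.548 -0.319  0.004] [ 0.719 -0.262  0.026]
side bin 0.84 [222. 156. 287. 219.] 3702 [0.415 0.269 0.053] [0.341 0.249 0.001] [0.492 0.439 0.099]
side bin 0.55 [296. 198. 420. 314.] 8641 [ 0.641 -0.003  0.049] [ 0.534 -0.114  0.002] [0.752 0.097 0.146]
side glue_center 0.58 [300. 127. 325. 188.] 966 [0.596 0.419 0.08 ] [0.57  0.407 0.   ] [0.624 0.446 0.168]
side bowl_center 0.82 [344. 410. 417. 475.] 3823 [ 0.598 -0.455  0.029] [ 0.54  -0.528  0.003] [ 0.645 -0.418  0.061]
side offcut2_center 0.6 [248. 261. 283. 288.] 484 [0.432 0.004 0.023] [ 0.402 -0.015 -0.001] [0.463 0.034 0.029]
side offcut2_center 0.34 [220. 155. 283. 222.] 3752 [0.415 0.277 0.053] [0.339 0.249 0.   ] [0.49
[... 1556 characters left out ...]
101 0.151]
top bowl_center 0.86 [486. 197. 536. 244.] 2047 [ 0.597 -0.488  0.028] [ 0.539 -0.526  0.003] [ 0.645 -0.419  0.063]
top offcut1_center 0.53 [257. 152. 365. 264.] 8227 [0.642 0.002 0.011] [ 0.529 -0.111  0.004] [0.735 0.104 0.151]
top offcut2_center 0.62 [293. 281. 319. 310.] 365 [0.429 0.012 0.028] [ 0.401 -0.009  0.009] [0.457 0.034 0.033]
top offcut3_center 0.84 [253. 282. 270. 310.] 355 [0.431 0.11  0.026] [0.401 0.094 0.011] [0.461 0.129 0.031]
top offcut3_center 0.21 [418. 282. 490. 321.] 1311 [ 0.391 -0.324  0.012] [ 0.368 -0.401  0.003] [ 0.458 -0.257  0.046]
top offcut4_center 0.72 [302. 223. 331. 248.] 410 [ 0.571 -0.011  0.036] [ 0.548 -0.042  0.012] [0.596 0.017 0.04 ]
```

```bash
cat >> h.py <<'E'
from scipy.optimize import least_squares
def box(lo,hi):
    lo,hi=np.array(lo,float),np.array(hi,float); c,h=(lo+hi)/2,(hi-lo)/2
    def s(P):
        q=np.abs(P-c)-h; return np.linalg.norm(np.maximum(q,0),axis=1)+np.minimum(q.max(1),0)
    return s
def cyly(c,r,h):
    def s(P):
        p=P-np.array(c); q=np.c_[np.hypot(p[:,0],p[:,2])-r,np.abs(p[:,1])-h]
        return np.linalg.norm(np.maximum(q,0),axis=1)+np.minimum(q.max(1),0)
    return s
def union(*ss): return lambda P: np.min([s(P) for s in ss],0)
mm=1e-3
def B(x0,x1,y0,y1,z0,z1): return box((x0*mm,y0*mm,z0*mm),(x1*mm,y1*mm,z1*mm))
STAND=union(B(-80,140,-100,125,0,8),B(-30,130,-92,-70,8,97),B(-32,-9,88,112,8,150),B(9,32,88,112,8,150),B(-9,9,100,112,8,150),B(-9,9,88,112,8,70),cyly((.1,.009,.075),.022,.075))
CRADLE=union(B(-45,45,-75,75,0,10),B(-36,36,-59,-41,10,42),B(-36,36,41,59,10,42))
BIN=union(B(-75,75,-90,90,0,6),B(-75,-69,-90,90,0,100),B(69,75,-90,90,0,100),B(-75,75,-90,-84,0,100),B(-75,75,84,90,0,100))
ROLLER=union(cyly((0,0,0),.022,.07),cyly((0,-.075,0),.006,.005),cyly((0,.088,0),.005,.018))
def blk(a,b,c): return B(-a/2,a/2,-b/2,b/2,-c/2,c/2)
OFF={1:(66,34,26),2:(60,32,28),3:(68,30,26),4:(64,34,28),5:(70,32,26)}
LEG=blk(180,36,24)
def fit(sdf,P,p0,fz=False):
    "p=[x,y,z,yaw]; fz frees z"
    if len(P)>3000: P=P[np.random.default_rng(0).choice(len(P),3000,False)]
    p0=np.array(p0,float); idx=[0,1,3]+([2] if fz else [])
    def f(v):
        p=p0.copy(); p[idx]=v
        return sdf(R.from_euler('z',-p[3]).apply(P-p[:3]))
    best=None
    for d in(-.3,-.1,.1,.3):
        v0=p0[idx].copy(); v0[2]+=d
        r=least_squares(f,v0,loss='soft_l1',f_scale=.002)
        if best is None or r.cost<best.cost: best=r
    p=p0.copy(); p[idx]=best.x
    return p,np.sqrt(np.mean(np.clip(f(best.x),-.01,.01)**2))
def cloud(cam,name,f,near=None,tol=.06):
    for m in masks_of(name,cam):
        P=unproj(f,cv2.erode(m["pixels"].astype(np.uint8),np.ones((3,3)))>0)
        if len(P)<15: continue
        if near is None or np.linalg.norm(np.median(P,0)[:2]-near)<tol: return P
    return np.zeros((0,3))
E
cat > m.py <<'E'
from h import *
jobs=[("stand",STAND,[.62,0,0,0.1],(.64,0)),("cradle",CRADLE,[.415,-.33,0,0],(.4,-.34)),("bin",BIN,[.416,.344,0,0],(.416,.32)),
("roller_center",ROLLER,[.415,-.325,.052,0],(.415,-.335)),("leg_center",LEG,[.63,-.29,.012,.2],(.63,-.29)),
("offcut2_center",blk(*OFF[2]),[.43,.01,.014,-.5],(.43,.01)),("offcut3_center",blk(*OFF[3]),[.43,.11,.013,-.2],(.43,.11)),("offcut4_center",blk(*OFF[4]),[.573,-.015,.022,-.9],(.573,-.015))]
for cam in("side","top"):
    f=grab_frame(cam)
    b=unproj(f,(np.indices((480,640))[0]>0)); b=b[(b[:,0]>.35)&(b[:,0]<.5)&(np.abs(b[:,1]+.12)<.08)]; print(cam,"bench z",np.median(b[:,2]))
    for n,s,p0,near in jobs:
        P=cloud(cam,n,f,near)
        if len(P)<15: print(cam,n,"none"); continue
        for fz in (False,True):
            p,e=fit(s,P,p0,fz); print(cam,n,np.round(p,4),round(e*1e3,2),"mm")
E
python3 m.py
```

```text
side bench z -0.0009791016271297748
side stand [ 0.6148 -0.0166  0.      0.168 ] 3.36 mm
side stand [ 0.6145 -0.0167 -0.0013  0.1677] 3.29 mm
side cradle [ 0.4179 -0.332   0.     -0.0203] 1.6 mm
side cradle [ 0.4172 -0.332  -0.0008 -0.02  ] 1.48 mm
side bin [ 0.4179  0.3446  0.     -0.1064] 1.85 mm
side bin [ 0.4178  0.3444 -0.0017 -0.1085] 1.83 mm
side roller_center [ 0.4156 -0.3321  0.052  -0.0231] 1.57 mm
side roller_center [ 0.4156 -0.3321  0.0508 -0.0243] 1.25 mm
side leg_center [ 0.6354 -0.2852  0.012   0.1985] 1.6 mm
side leg_center [ 0.6352 -0.2853  0.0112  0.1985] 1.47 mm
side offcut2_center [ 0.4317  0.0125  0.014  -0.4564] 1.99 mm
side offcut2_center [ 0.4319  0.0125  0.0121 -0.4566] 1.57 mm
side offcut3_center [ 0.4404  0.1128  0.013  -0.2447] 2.24 mm
side offcut3_center [ 0.4402  0.1128  0.0112 -0.2484] 1.92 mm
side offcut4_center [ 0.5759 -0.0116  0.022  -1.0443] 1.87 mm
side offcut4_center [ 0.5759 -0.0117  0.0205 -1.0437] 1.54 mm
top bench z 0.0008395771402915919
top stand [ 0.6121 -0.0152  0.      0.1787] 3.01 mm
top stand [ 0.6124 -0.0152  0.0011  0.1815] 2.87 mm
top cradle [ 0.4127 -0.3311  0.     -0.0228] 2.05 mm
top cradle [ 0.4117 -0.3312  0.001  -0.0229] 1.82 mm
top bin [ 0.4153  0.3459  0.     -0.1019] 1.57 mm
top bin [ 0.4153  0.346   0.001  -0.102 ] 1.43 mm
top roller_center [ 0.4129 -0.3308  0.052  -0.0212] 1.64 mm
top roller_center [ 0.413  -0.3307  0.0528 -0.021 ] 1.5 mm
top leg_center [ 0.6346 -0.285   0.012   0.1952] 2.11 mm
top leg_center [ 0.6351 -0.2851  0.0132  0.1943] 1.76 mm
top offcut2_center [ 0.4344  0.0121  0.014  -0.4817] 1.92 mm
top offcut2_center [ 0.4317  0.0064  0.0148 -0.5019] 1.77 mm
top offcut3_center [ 0.436   0.1077  0.013  -0.2653] 1.96 mm
top offcut3_center [ 0.4359  0.1076  0.0137 -0.2574] 1.87 mm
top offcut4_center [ 0.5769 -0.0162  0.022  -1.084 ] 2.22 mm
top offcut4_center [ 0.5775 -0.0164  0.0232 -1.0644] 1.93 mm
```

```bash
cat >> h.py <<'E'
def down(a):
    "tool down, jaw axis at world angle a; of the two equivalent, take smaller joint-6 motion"
    out=[]
    for b in(a,a+np.pi):
        z=np.array([np.cos(b),np.sin(b),0]); x=np.array([0,0,-1.]); M=np.c_[x,np.cross(z,x),z]
        q=R.from_matrix(M).as_quat(); out.append(np.array([q[3],q[0],q[1],q[2]]))
    return out
def best(pos,a):
    c=[]
    for q in down(a):
        j=bot.solve_ik(list(pos),list(q))
        if j is not None: c.append((abs(j[5]),q,j))
    c.sort(key=lambda t:t[0]); return c[0][1],c[0][2]
BINP=np.array([.4165,.345]);BINY=-.104
STP=np.array([.6135,-.016]);STY=.173
def st(x,y,z):
    c,s=np.cos(STY),np.sin(STY); return np.array([STP[0]+c*x-s*y,STP[1]+s*x+c*y,z])
def meas(n,sdf,p0,cams=("side","top"),near=None,tol=.08,fz=False):
    ps=[]
    for cam in cams:
        f=grab_frame(cam); P=cloud(cam,n,f,p0[:2] if near is None else near,tol)
        if len(P)<15: continue
        p,e=fit(sdf,P,p0,fz); ps.append(p); print(cam,n,np.round(p,4),round(e*1e3,2))
    return np.mean(ps,0) if ps else None
def info(t=""):
    s=bot.sense(); print(t,round(s["t"],1),np.round(s["eef_pos"],4),"F",np.round(s["contact_force"],1),"w",round(s["gripper_width"],4),"q",np.round(s["joint_pos"],2))
E
python3 - <<'E'
from h import *
for p,a in [((.432,.01,.25),-.47+np.pi/2),((.438,.11,.25),-.25+np.pi/2),((.576,-.014,.25),-1.06+np.pi/2),((*BINP,.2),BINY+np.pi/2),((.414,-.331,.25),-.022),((*st(0,13*mm,0)[:2],.25),STY),((*st(0,0,0)[:2],.06),STY),((.635,-.285,.25),.197+np.pi/2),((*st(.05,0,0)[:2],.2),STY+np.pi/2)]:
    try: print(p,np.round(best(p,a)[1],2))
    except Exception as e: print(p,"fail",e)
E
```

```text
(0.432, 0.01, 0.25) [-0.17  0.05 -0.19  1.33  0.    0.3 ]
(0.438, 0.11, 0.25) [ 0.06  0.08 -0.15  1.34  0.    0.31]
(0.576, -0.014, 0.25) [-0.17  0.3   0.13  1.4   0.    0.89]
(np.float64(0.4165), np.float64(0.345), 0.2) [ 0.54  0.25 -0.06  1.25  0.    0.64]
(0.414, -0.331, 0.25) [-0.83  0.22  0.02  1.37  0.    0.76]
(np.float64(0.6112622016110363), np.float64(-0.003194053788557782), 0.25) [-0.14  0.36  0.22  1.43  0.    1.26]
(np.float64(0.6135), np.float64(-0.016), 0.06) [-0.16  0.46 -0.12  0.99  0.    1.24]
(0.635, -0.285, 0.25) [-0.54  0.52  0.48  1.53  0.   -0.74]
(np.float64(0.6627536392747778), np.float64(-0.007393083119370229), 0.2) [-0.14  0.46  0.26  1.36  0.   -0.31]
```

```bash
cat > pick.py <<'E'
from h import *
def pick(n,p0,off,zt,tol=.1):
    k=OFF[n]; p=meas(f"offcut{n}_center",blk(*k),p0,tol=tol)
    if p is None: print("lost"); return False
    a=p[3]+np.pi/2
    q,_=best((p[0],p[1],.2),a)
    bot.movep([p[0],p[1],.2],list(q))
    p2=meas(f"offcut{n}_center",blk(*k),p,cams=("side",),tol=.06)
    if p2 is not None and np.linalg.norm(p2[:2]-p[:2])>.015: print("MOVED",p,p2); return False
    bot.move_straight([p[0],p[1],zt+.03],speed=.25); hit=bot.move_straight([p[0],p[1],zt],speed=.06,threshold=12); 
    if hit: info("hit"); 
    bot.grip(.02,50); info("grip")
    w=bot.sense()["gripper_width"]
    if w<.025: bot.grip(.085); bot.move_straight([p[0],p[1],.2],speed=.25); return False
    bot.move_straight([p[0],p[1],.25],speed=.25)
    c,s=np.cos(BINY),np.sin(BINY); b=BINP+np.array([-s,c])*off
    qb,_=best((*b,.2),BINY+np.pi/2)
    bot.movep([*b,.22],list(qb)); bot.move_straight([*b,.075],speed=.2); info("drop")
    bot.grip(.055); bot.move_straight([*b,.22],speed=.3); bot.grip(.085)
    return True
E
python3 - <<'E'
from pick import *
print(pick(2,[.432,.01,.014,-.47],-.035,.004))
print(pick(3,[.438,.11,.013,-.255],.035,.004))
f=grab_frame("side"); cv2.imwrite("pics/side1.png",f["frame"])
E
```

```text
side offcut2_center [ 0.4322  0.0126  0.014  -0.4843] 2.09
top offcut2_center [ 0.4293  0.0087  0.014  -0.5393] 2.02
grip 6.8 [0.4309 0.0106 0.0043] F [-0.6  0.4  5.6] w 0.0313 q [-0.17  0.26 -0.63  0.68 -0.    0.34]
drop 10.0 [0.4137 0.31   0.076 ] F [ 1.9  0.1 -0.7] w 0.0314 q [ 0.48  0.3  -0.34  0.93  0.    0.59]
True
side offcut3_center [ 0.434   0.1147  0.013  -0.2692] 2.31
top offcut3_center [ 0.4357  0.1097  0.013  -0.2407] 1.95
side offcut3_center [ 0.4386  0.1132  0.013  -0.2586] 2.37
grip 14.6 [0.4351 0.1122 0.0044] F [-2.  -0.8  4.6] w 0.0286 q [ 0.07  0.28 -0.59  0.69  0.    0.32]
drop 17.6 [0.421  0.3796 0.0761] F [ 0.5 -0.3 -0.7] w 0.0289 q [ 0.59  0.37 -0.22  0.97 -0.    0.69]
True
```

View pics/side1.png

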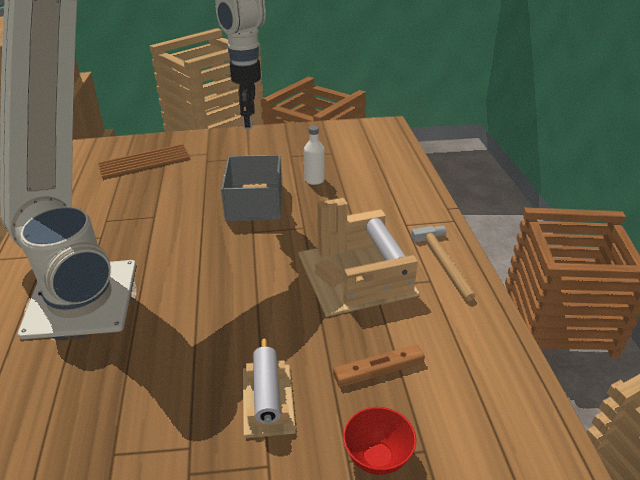

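Both offcuts are in the bin: wood shows in it at (255,187). The stand offcut is no longer at (330,270), so it was probably knocked behind the cheek. I'll check the top view.

```bash
python3 - <<'E'
from h import *
f=grab_frame("top"); cv2.imwrite("pics/top1.png",f["frame"])
cv2.imwrite("pics/top1c.png",cv2.resize(f["frame"][130:290,220:420],None,fx=4,fy=3.75))
g=grab_frame("side"); cv2.imwrite("pics/side1c.png",cv2.resize(g["frame"][180:330,280:440],None,fx=4,fy=4))
for c in("side","top"):
  for n in(1,4,5):
    for m in masks_of(f"offcut{n}_center",c):
      P=unproj(g if c=="side" else f,m["pixels"]);print(c,n,m["score"],m["extent"],np.round(np.median(P,0),3))
E
```

```text
side 1 0.15 [343.2, 407.8, 415.0, 473.5] [ 0.598 -0.455  0.028]
side 4 0.94 [316.0, 258.9, 343.3, 288.4] [ 0.575 -0.022  0.032]
top 1 0.34 [413.9, 290.7, 494.4, 309.8] [ 0.412 -0.325  0.071]
top 4 0.53 [259.4, 150.3, 362.8, 263.2] [0.641 0.002 0.011]
top 5 0.21 [137.8, 285.9, 157.8, 318.4] [0.419 0.374 0.032]
```

View pics/top1.png

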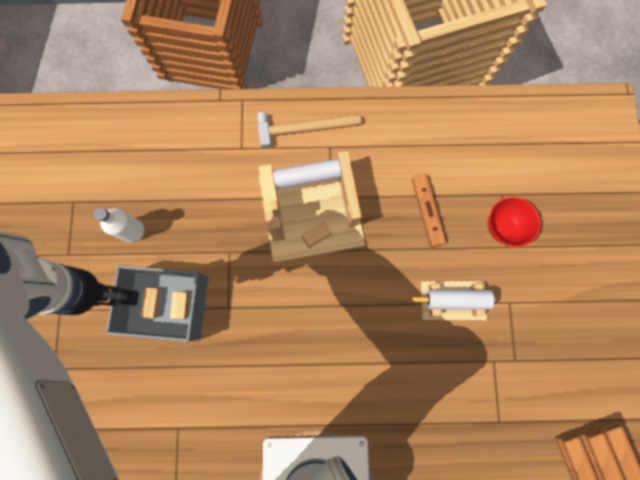

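View pics/side1c.png

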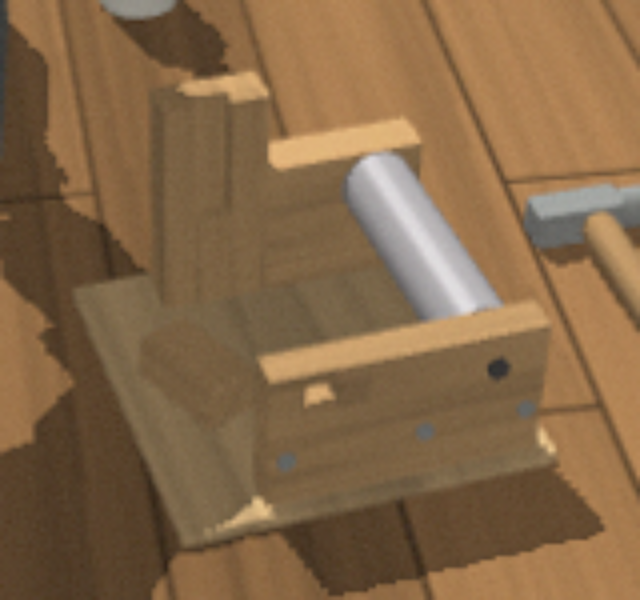

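Offcut 4 is still where it was, at (330,272) in the side view and (317,234) in the top view; it was only in the arm's shadow. Two offcuts lie in the bin, and no others show anywhere on the bench.

```bash
python3 - <<'E'
from pick import *
print(pick(4,[.5765,-.014,.022,-1.06],0,.012))
bot.sleep(.1)
f=grab_frame("side"); cv2.imwrite("pics/side2.png",f["frame"])
f=grab_frame("top"); cv2.imwrite("pics/top2.png",f["frame"])
E
```

```text
side offcut4_center [ 0.5755 -0.0115  0.022  -1.035 ] 1.82
top offcut4_center [ 0.5757 -0.0143  0.022  -1.0235] 2.0
side offcut4_center [ 0.5758 -0.0116  0.022  -1.0464] 1.9
grip 23.3 [ 0.5759 -0.013   0.0124] F [-1.1 -0.7  4.5] w 0.0333 q [-0.17  0.45 -0.28  0.84 -0.    0.86]
drop 26.7 [0.4173 0.345  0.0759] F [-0.1  0.7 -0.4] w 0.0331 q [ 0.54  0.34 -0.28  0.95 -0.    0.64]
True
```

View pics/side2.png

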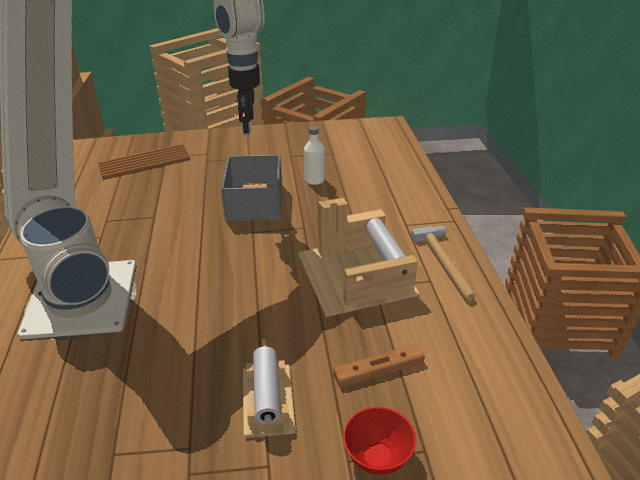

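View pics/top2.png

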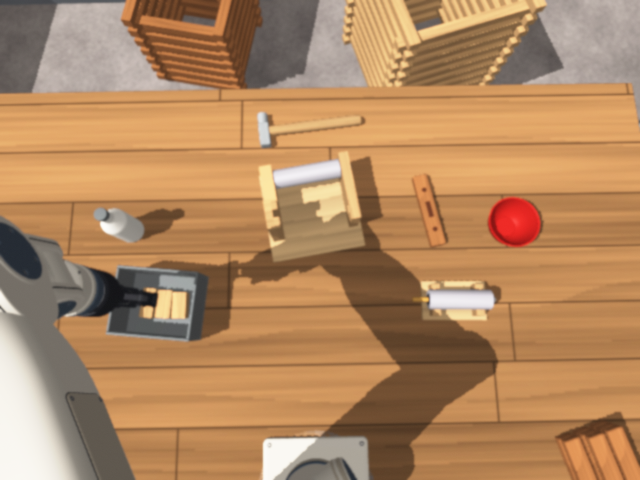

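All three offcuts are in the bin, at about (165,303) in the top view, and the stand is empty. Now I'll check the stand fit with an overlay.

```bash
cat > ov.py <<'E'
from h import *
import sys
def overlay(cam,fn,roi,extra=[]):
    f=grab_frame(cam); x0,y0,w,h=roi; s=min(800/w,600/h)
    im=cv2.resize(f["frame"][y0:y0+h,x0:x0+w],None,fx=s,fy=s,interpolation=cv2.INTER_CUBIC)
    def poly(pts,col):
        uv=proj(f,np.array([st(x*mm,y*mm,z*mm) for x,y,z in pts])); uv=((uv+.5-[x0,y0])*s-.5).round().astype(int)
        cv2.polylines(im,[uv[:,None]],True,col,1,cv2.LINE_AA)
    poly([(-30,-70,97),(130,-70,97),(130,-92,97),(-30,-92,97)],(0,0,255))
    poly([(-10,-92,69),(10,-92,69),(10,-92,89),(-10,-92,89)],(255,0,255))
    poly([(-32,88,150),(-9,88,150),(-9,100,150),(9,100,150),(9,88,150),(32,88,150)],(0,255,0))
    poly([(-9,88,150),(-9,88,70),(9,88,70),(9,88,150)],(255,255,0))
    poly([(-80,-100,8),(140,-100,8),(140,125,8),(-80,125,8)],(255,0,0))
    for e,c in extra: poly(e,c)
    cv2.imwrite(fn,im)
if __name__=="__main__":
    p=meas("stand",STAND,[*STP,0,STY],near=(.64,0))
    overlay("side","pics/ov_s.png",(290,190,140,130)); overlay("top","pics/ov_t.png",(245,140,135,130))
E
python3 ov.py
```

```text
side stand [ 0.615  -0.0165  0.      0.1681] 3.29
top stand [ 0.6121 -0.0154  0.      0.1782] 2.9
```

View pics/ov_s.png

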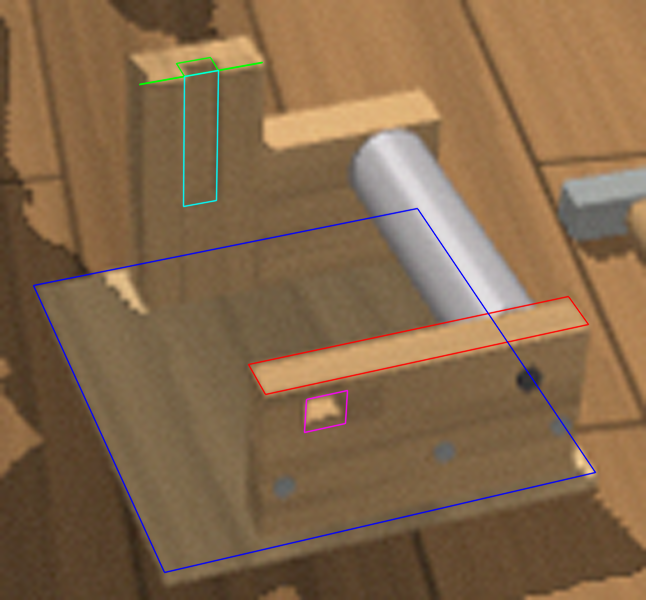

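View pics/ov_t.png

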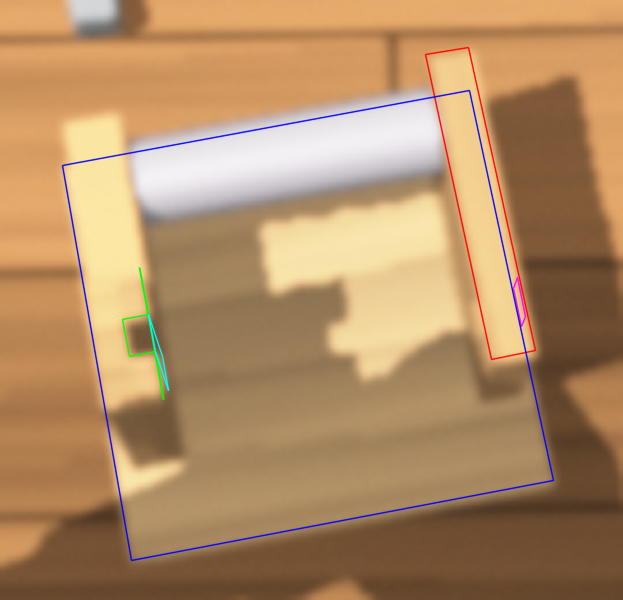

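```bash
python3 - <<'E'
from h import *
p=[.4143,-.3315,.052,-.022]
q,_=best((p[0],p[1],.25),p[3])
bot.movep([.45,-.1,.3],list(q)); 
r=meas("roller_center",ROLLER,p)
if r is not None and np.linalg.norm(r[:2]-p[:2])<.01: p=(np.array(p)+r)/2
print(p)
q,_=best((p[0],p[1],.25),p[3])
bot.movep([p[0],p[1],.2],list(q)); info()
bot.move_straight([p[0],p[1],.08],speed=.2); print(bot.move_straight([p[0],p[1],.033],speed=.06,threshold=12)); info("low")
bot.grip(.03,90); info("grip")
bot.move_straight([p[0],p[1],.20],speed=.12); info("lift")
q,_=best((*st(0,0,.2)[:2],.25),STY)
bot.movep([*st(0,-.02,.2)[:2],.2],list(q)); info("above stand"); bot.sleep(.2)
for c in("side","top"):
    f=grab_frame(c); cv2.imwrite(f"pics/{c}3.png",f["frame"])
    t=bot.sense()["eef_pos"]; 
    P=cloud(c,"roller_center",f,t[:2],.05); 
    P=P[(P[:,2]>.18)] if len(P) else P
    print(c,len(P)); 
    if len(P)>15:
        for fz in(False,True): print(c,np.round(fit(ROLLER,P,[*t[:2],.219,STY],fz),4) if 0 else fit(ROLLER,P,[*t[:2],t[2]+.019,STY],fz))
E
```

```text
side roller_center [ 0.4156 -0.3321  0.052  -0.0249] 1.5
top roller_center [ 0.4127 -0.33    0.052  -0.0161] 1.69
[ 0.41423768 -0.33127735  0.052      -0.02125732]
 31.5 [ 0.4147 -0.3306  0.2006] F [0.8 0.3 1.1] w 0.0854 q [-0.83  0.24 -0.09  1.25  0.    0.76]
False
low 33.1 [ 0.4144 -0.3314  0.0332] F [ 0.7 -0.2  0.8] w 0.0849 q [-0.83  0.36 -0.37  0.84 -0.    0.76]
grip 33.6 [ 0.4147 -0.3316  0.0338] F [-0.2  1.2  4.1] w 0.0419 q [-0.83  0.36 -0.37  0.84  0.    0.76]
lift 35.2 [ 0.414  -0.3311  0.1993] F [-0.1 -0.1 -4.4] w 0.042 q [-0.83  0.24 -0.09  1.25 -0.    0.76]
above stand 36.5 [ 0.6167 -0.0368  0.2   ] F [ 0.2 -0.5 -4.4] w 0.0419 q [-0.2   0.38  0.13  1.31 -0.    1.2 ]
side 0
top 0
```

View pics/side3.png

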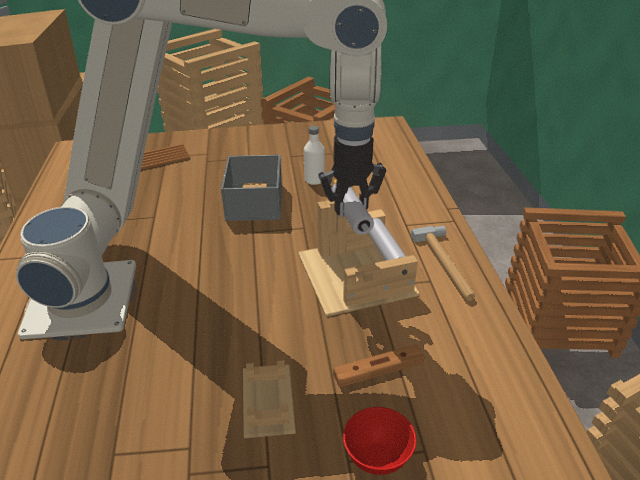

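View pics/top3.png

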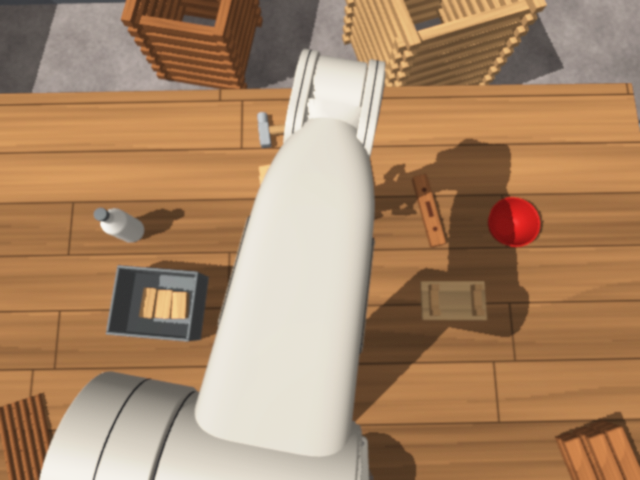

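The side view shows the roller held level above the stand, with its -y end at (365,225). The arm blocks the top view. I'll compare the held roller with the stand in the side camera to cancel that camera's bias.

```bash
python3 - <<'E'
from h import *
f=grab_frame("side"); t=bot.sense()["eef_pos"]
P=unproj(f,np.ones((480,640),bool))
L=R.from_euler('z',-STY).apply(P-[*t[:2],t[2]+.019])
k=(np.abs(L[:,0])<.03)&(L[:,1]<-.014)&(L[:,1]>-.09)&(np.abs(L[:,2])<.03)
print(k.sum(), np.round(np.percentile(L[k],[1,50,99],axis=0),3))
for fz in(False,True):
    p,e=fit(ROLLER,P[k],[*t[:2],t[2]+.019,STY],fz); print(np.round(p-[*t[:2],t[2]+.019,STY],4),e)
# tilt via 5-dof fit
Q=P[k]
def fn(v): return ROLLER(R.from_euler('zx',[v[3]+STY,v[4]]).inv().apply(Q-v[:3]))
r=least_squares(fn,[*t[:2],t[2]+.019,0,0],loss='soft_l1',f_scale=.002); print(np.round(r.x-[*t[:2],t[2]+.019,0,0],4))
cv2.imwrite("pics/s3c.png",cv2.resize(f["frame"][170:320,290:430],None,fx=4,fy=4))
E
```

```text
705 [[-0.024 -0.082 -0.021]
 [-0.005 -0.062  0.01 ]
 [ 0.022 -0.014  0.024]]
[ 0.002  -0.0008  0.      0.0033] 0.0022380657126691177
[ 0.0013 -0.0009 -0.0024  0.0002] 0.0017755304396301131
[ 0.0014 -0.0009 -0.0023 -0.0002  0.002 ]
```

View pics/s3c.png

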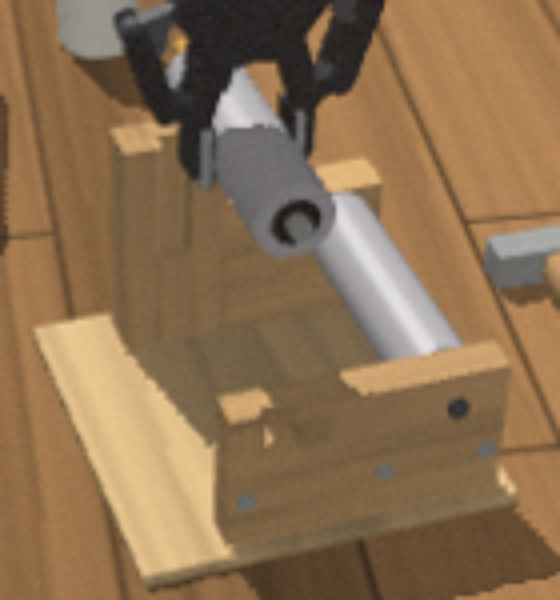

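The side camera reads about +1.5, -0.9 and -2 mm off against the TCP. Corrected, the side and top stand fits agree on the origin to within about 1.5 mm. I'll insert the roller now.

```bash
sed -i 's/^STP=.*/STP=np.array([.6133,-.0158]);STY=.172/' h.py; cat >> h.py <<'E'
def loc():
    s=bot.sense(); p=R.from_euler('z',-STY).apply(s["eef_pos"]-[*STP,0]); F=R.from_euler('z',-STY).apply(s["contact_force"]); return p*1e3,F
def L(t=""):
    bot.sleep(.15); p,F=loc(); print(t,"stand-frame tcp mm",np.round(p,1),"F",np.round(F,1),"t",round(bot.sense()["t"],1))
E
python3 - <<'E'
from h import *
q,_=best(st(0,-.022,.15),STY)
bot.move_straight(list(st(0,-.022,.15)),speed=.1,attitude=list(q)); L("up")
bot.move_straight(list(st(0,-.022,.109)),speed=.06); L("low")
for y in(-.012,-.006,0,.005,.010,.013):
    h=bot.move_straight(list(st(0,y,.109)),speed=.04,threshold=25); L(f"y{y} {h}")
    if h: break
f=grab_frame("side");cv2.imwrite("pics/s4c.png",cv2.resize(f["frame"][170:320,290:430],None,fx=4,fy=4))
E
```

```text
up stand-frame tcp mm [  0.4 -22.1 150.9] F [ 0.6 -0.2 -4.2] t 37.8
low stand-frame tcp mm [  0.2 -22.1 109.5] F [-0.1 -1.  -3.7] t 38.7
y-0.012 False stand-frame tcp mm [  0. -12. 109.] F [ 0.3 -0.7 -3.6] t 39.3
y-0.006 False stand-frame tcp mm [ -0.   -5.9 109. ] F [ 0.2 -0.5 -3.2] t 39.7
y0 False stand-frame tcp mm [ -0.   -0.4 109.1] F [ 0.3 -3.9 -4.3] t 40.2
y0.005 False stand-frame tcp mm [ -0.    4.2 109.1] F [-0.9 -7.1 -3.8] t 40.6
y0.01 False stand-frame tcp mm [ -0.    8.8 109.1] F [-0.1 -7.8 -4.3] t 41.0
y0.013 False stand-frame tcp mm [-1.000e-01  1.160e+01  1.092e+02] F [-0.9 -8.5 -4.5] t 41.4
```

View pics/s4c.png

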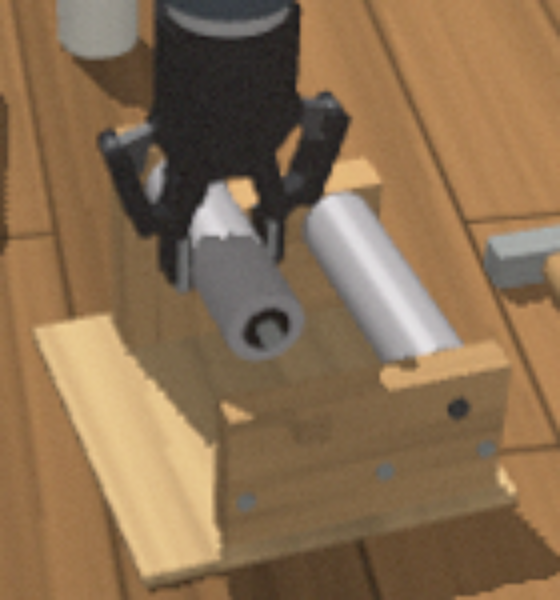

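The plunger is in the groove and pressed, and the pin end is at about (265,330) in the crop. The force is a bit under what I expected, so I'll measure the actual roller position.

```bash
cat >> h.py <<'E'
def roller_side():
    "roller centre from side camera vs TCP, stand frame, bias-corrected"
    f=grab_frame("side"); t=bot.sense()["eef_pos"]; c=np.array([*t[:2],t[2]+.019])
    P=unproj(f,np.ones((480,640),bool)); l=R.from_euler('z',-STY).apply(P-c)
    k=(np.abs(l[:,0])<.03)&(l[:,1]<-.014)&(l[:,1]>-.092)&(np.abs(l[:,2])<.035); Q=P[k]
    def fn(v): return ROLLER(R.from_euler('zx',[v[3]+STY,v[4]]).inv().apply(Q-v[:3]))
    r=least_squares(fn,[*c,0,0],loss='soft_l1',f_scale=.002)
    d=R.from_euler('z',-STY).apply(r.x[:3]-np.array([.0013,-.0009,-.0023])-[*STP,0])
    print("roller centre stand mm",np.round(d*1e3,1),"yaw,tilt",np.round(r.x[3:],3),"n",len(Q)); return d
E
python3 - <<'E'
from h import *
roller_side();roller_side();L()
E
```

```text
roller centre stand mm [  0.2  10.1 127.1] yaw,tilt [-0.009 -0.006] n 687
roller centre stand mm [ -0.   10.  127.2] yaw,tilt [-0.004 -0.006] n 692
 stand-frame tcp mm [ -0.   11.5 109.1] F [ -1.7 -10.   -3.1] t 41.7
```

```bash
python3 - <<'E'
from h import *
for y in(.0145,.0165):
    h=bot.move_straight(list(st(0,y,.109)),speed=.03,threshold=20); L(h)
roller_side();roller_side();L();L()
E
```

```text
False stand-frame tcp mm [-1.000e-01  1.290e+01  1.092e+02] F [ -1.8 -10.   -3.8] t 42.1
False stand-frame tcp mm [ -0.   14.8 109.2] F [ -1.1 -12.   -4. ] t 42.5
roller centre stand mm [  0.5  13.8 127.7] yaw,tilt [-0.014  0.001] n 657
roller centre stand mm [  0.   13.6 127.5] yaw,tilt [-0.004 -0.006] n 662
 stand-frame tcp mm [ -0.   14.7 109.2] F [ -1.  -10.3  -3.4] t 42.8
 stand-frame tcp mm [-1.000e-01  1.470e+01  1.092e+02] F [ -1.6 -10.7  -4.6] t 42.9
```

```bash
python3 - <<'E'
from h import *
for z in(.095,.085,.075,.066,.058):
    h=bot.move_straight(list(st(0,.0165,z)),speed=.04,threshold=10); L(f"{z} {h}")
    if h: break
roller_side()
f=grab_frame("side");cv2.imwrite("pics/s5c.png",cv2.resize(f["frame"][170:320,290:430],None,fx=4,fy=4))
E
```

```text
0.095 False stand-frame tcp mm [ 0.8 14.7 96.1] F [ -0.9 -10.8   1.4] t 43.6
0.085 False stand-frame tcp mm [ 1.  14.6 86.1] F [ -0.3 -11.4   0.2] t 44.1
0.075 False stand-frame tcp mm [ 1.  14.6 76.1] F [  0.3 -10.3   1.4] t 44.7
0.066 False stand-frame tcp mm [ 1.1 14.6 67.2] F [  0.7 -11.    0.7] t 45.2
0.058 False stand-frame tcp mm [ 1.2 14.6 59.2] F [  0.5 -12.1   0.9] t 45.7
roller centre stand mm [ 1.4 -4.6 77.2] yaw,tilt [-0.017  0.018] n 502
```

View pics/s5c.png

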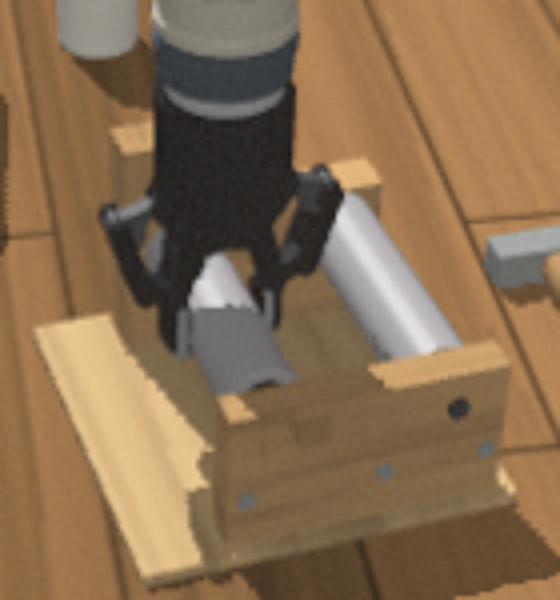

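The roller is down at about z=78 mm and past the cheek, with its front end behind the cheek. Now I'll move it towards -y into the window.

```bash
python3 - <<'E'
from h import *
for y in(.010,.006,.003,.001):
    h=bot.move_straight(list(st(0.0,y,.0575)),speed=.03,threshold=12); L(f"{y} {h}")
    if h: break
f=grab_frame("side");cv2.imwrite("pics/s6c.png",cv2.resize(f["frame"][170:320,290:430],None,fx=4,fy=4))
E
```

```text
0.01 False stand-frame tcp mm [ 1.2  8.5 58.7] F [ 1.1 -8.9  1.5] t 46.3
0.006 False stand-frame tcp mm [ 1.1  4.8 58.6] F [ 1.6 -7.3  1. ] t 46.8
0.003 False stand-frame tcp mm [ 1.   2.1 58.4] F [ 1.5 -6.7  0.5] t 47.2
0.001 False stand-frame tcp mm [ 0.6  0.5 58. ] F [ 1.2 -5.7 -1.1] t 47.6
```

View pics/s6c.png

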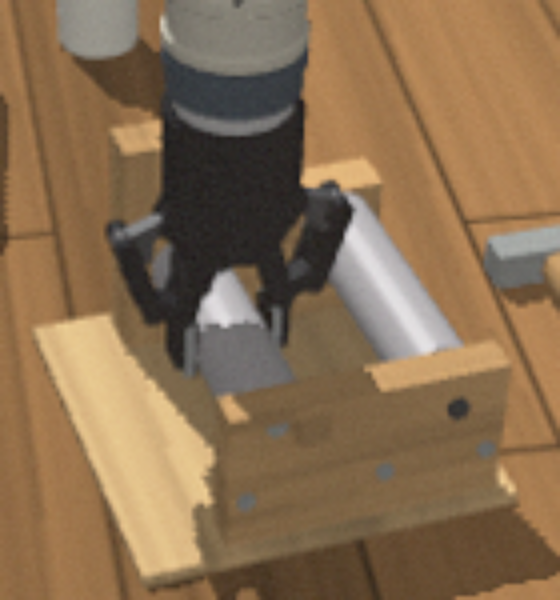

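The pin tip now shows in the window at (278,430). I'll seat it fully, lower and release.

```bash
python3 - <<'E'
from h import *
for y in(-.001,-.003):
    h=bot.move_straight(list(st(0.0,y,.057)),speed=.02,threshold=6); L(f"{y} {h}")
    if h: break
yy=loc()[0][1]/1e3
h=bot.move_straight(list(st(0,yy,.055)),speed=.02,threshold=6); L(f"z {h}")
bot.grip(.055); L("open")
z=bot.sense()["eef_pos"]; bot.move_straight([z[0],z[1],.2],speed=.12); bot.grip(.085)
q,_=best((.45,.25,.3),STY); bot.movep([.45,.25,.3],list(q)); info()
for c in("side","top"):
    f=grab_frame(c)
    a=(170,320,290,430) if c=="side" else (135,275,235,385)
    cv2.imwrite(f"pics/{c}7.png",cv2.resize(f["frame"][a[0]:a[1],a[2]:a[3]],None,fx=4,fy=4,interpolation=cv2.INTER_CUBIC))
    P=unproj(f,np.ones((480,640),bool)); l=R.from_euler('z',-STY).apply(P-[*STP,0])
    k=(np.abs(l[:,0])<.03)&(l[:,1]<.087)&(l[:,1]>-.069)&(l[:,2]>.05)&(l[:,2]<.11); Q=l[k]
    rr=least_squares(lambda v:ROLLER(R.from_euler('zx',v[3:]).inv().apply(Q-v[:3])),[0,0,.075,0,0],loss='soft_l1',f_scale=.002); print(c,len(Q),np.round(rr.x,4), np.round(np.percentile(Q,[1,99],axis=0),3))
E
```

```text
-0.001 False stand-frame tcp mm [ 0.5  0.3 57.2] F [3.  4.3 0.2] t 48.0
-0.003 False stand-frame tcp mm [ 0.4  0.2 57.1] F [ 3.8 13.5  0.1] t 48.4
z True stand-frame tcp mm [ 0.5  0.3 56.6] F [-0.5 -0.1  4.5] t 48.8
open stand-frame tcp mm [ 0.1  0.2 55.6] F [ 0.4  0.  -0.4] t 49.2
 53.2 [0.4501 0.2498 0.2999] F [-0.2  1.6  0.6] w 0.0847 q [ 0.34  0.19  0.1   1.48 -0.   -1.4 ]
side 926 [0.0015 0.0141 0.0735 0.0052 0.0156] [[-0.028 -0.065  0.061]
 [ 0.027  0.087  0.107]]
top 1201 [-0.0003  0.0034  0.0755  0.0005  0.0011] [[-0.022 -0.068  0.074]
 [ 0.019  0.086  0.101]]
```

View pics/side7.png

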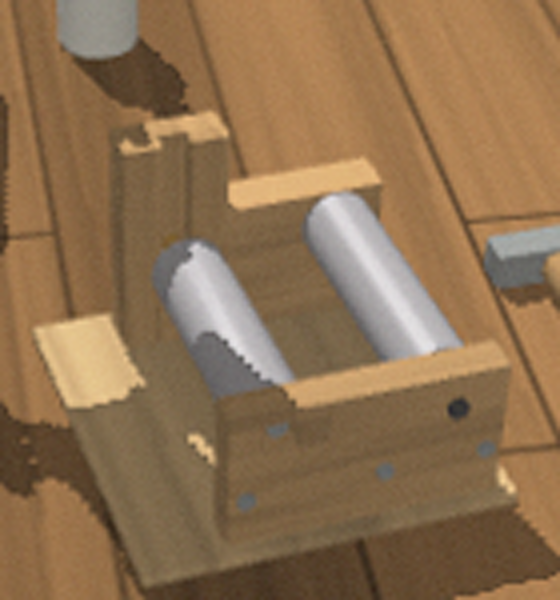

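View pics/top7.png

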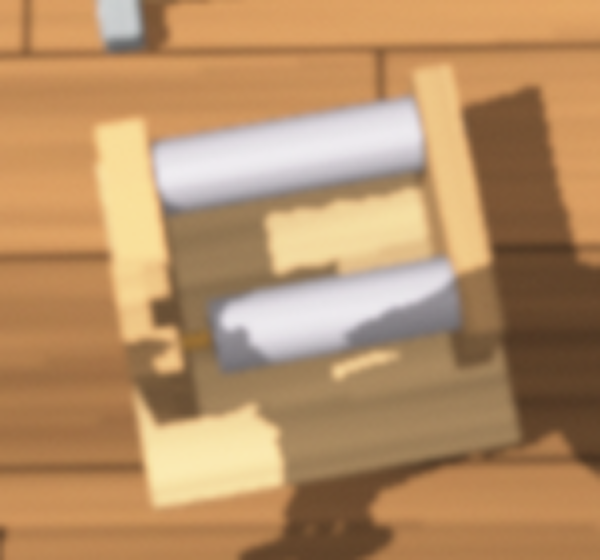

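The roller is seated: level, z about 75 mm, body against the low cheek at (460,290) in the top crop, plunger in the groove at (195,340), and pin in the window. The wrist felt the cheek contact, about +13 N. Now the leg.

```bash
python3 - <<'E'
from h import *
p=meas("leg_center",LEG,[.635,-.285,.012,.197],fz=True)
q,_=best((p[0],p[1],.2),p[3]+np.pi/2)
bot.movep([p[0],p[1],.2],list(q)); bot.move_straight([p[0],p[1],.04],speed=.2)
print(bot.move_straight([p[0],p[1],.004],speed=.05,threshold=12)); bot.grip(.02,50); info("grip")
bot.move_straight([p[0],p[1],.22],speed=.15)
t=st(.05,.003,.2); q,_=best(t,STY+np.pi/2)
bot.movep([t[0],t[1],.22],list(q)); bot.move_straight([t[0],t[1],.125],speed=.12); L("above")
f=grab_frame("side"); cv2.imwrite("pics/s8.png",cv2.resize(f["frame"][150:330,280:480],None,fx=4,fy=3.33))
E
```

```text
top leg_center [ 0.6342 -0.2853  0.0133  0.1982] 1.81
False
grip 57.9 [ 0.6344 -0.2854  0.0045] F [-0.1  0.3  2.7] w 0.0349 q [-0.54  0.63  0.03  0.97  0.   -0.74]
above stand-frame tcp mm [ 50.4   2.8 125.9] F [-0.6  0.5 -2.1] t 61.7
```

View pics/s8.png

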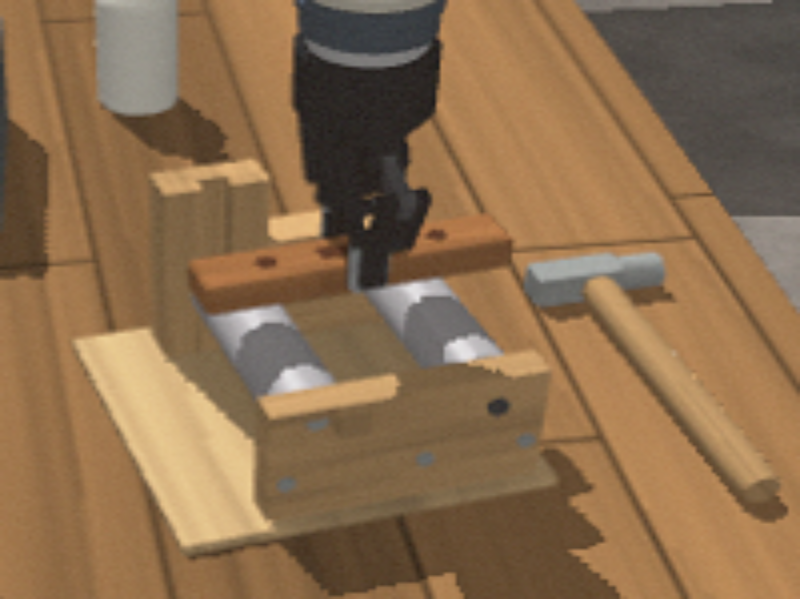

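The leg is held level above both rollers, spanning about (195,270) to (505,240) in the crop. I'll lower it until contact and release.

```bash
python3 - <<'E'
from h import *
t=st(.05,.003,.1)
h=bot.move_straight([t[0],t[1],.108],speed=.05,threshold=8);L(h)
h=bot.move_straight([t[0],t[1],.098],speed=.015,threshold=5);L(h)
bot.grip(.05); L("open"); z=bot.sense()["eef_pos"]; bot.move_straight([z[0],z[1],.22],speed=.1)
bot.grip(.085)
q,_=best((.43,.3,.3),STY); bot.movep([.43,.3,.3],list(q)); bot.sleep(.3); info()
for c in("side","top"):
    f=grab_frame(c); cv2.imwrite(f"pics/{c}9.png",f["frame"])
    a=(160,320,290,450) if c=="side" else (120,280,230,400)
    cv2.imwrite(f"pics/{c}9c.png",cv2.resize(f["frame"][a[0]:a[1],a[2]:a[3]],None,fx=3.7,fy=3.7,interpolation=cv2.INTER_CUBIC))
    P=cloud(c,"leg_center",f,st(.05,0,0)[:2],.06)
    if len(P)<15: P=unproj(f,np.ones((480,640),bool)); 
    l=R.from_euler('z',-STY).apply(P-[*STP,0]); l=l[(l[:,2]>.100)&(l[:,2]<.13)&(np.abs(l[:,1])<.06)&(np.abs(l[:,0]-.05)<.11)]
    p,e=fit(LEG,l,[.05,.003,.109,0],True); print(c,len(l),np.round(p,4),e)
    P=unproj(f,np.ones((480,640),bool)); l=R.from_euler('z',-STY).apply(P-[*STP,0])
    for x in(0,.1):
        k=(np.abs(l[:,0]-x)<.012)&(l[:,1]<.065)&(l[:,1]>-.065)&(np.abs(l[:,1])>.03)&(l[:,2]>.08)&(l[:,2]<.105); print("roller top z",x,k.sum(),np.round(np.percentile(l[k][:,2],90),4) if k.sum() else None)
E
```

```text
False stand-frame tcp mm [ 50.2   2.9 108.2] F [ 0.3  0.4 -1. ] t 62.4
True stand-frame tcp mm [ 50.    3.  101.3] F [-2.  -0.3  5.6] t 63.0
open stand-frame tcp mm [ 49.5   3.1 100.2] F [-0.4 -0.6 -0.4] t 63.5
 67.0 [0.4304 0.2996 0.2997] F [-0.4 -0.1 -0. ] w 0.0851 q [ 0.45  0.2   0.12  1.49 -0.   -1.29]
side 1109 [ 0.0505  0.0023  0.1074 -0.0017] 0.001581627435760125
roller top z 0 164 0.096
roller top z 0.1 149 0.0965
top 1091 [ 0.0492  0.0006  0.1099 -0.0511] 0.0016659597018061079
roller top z 0 311 0.0991
roller top z 0.1 297 0.0991
```

View pics/side9c.png

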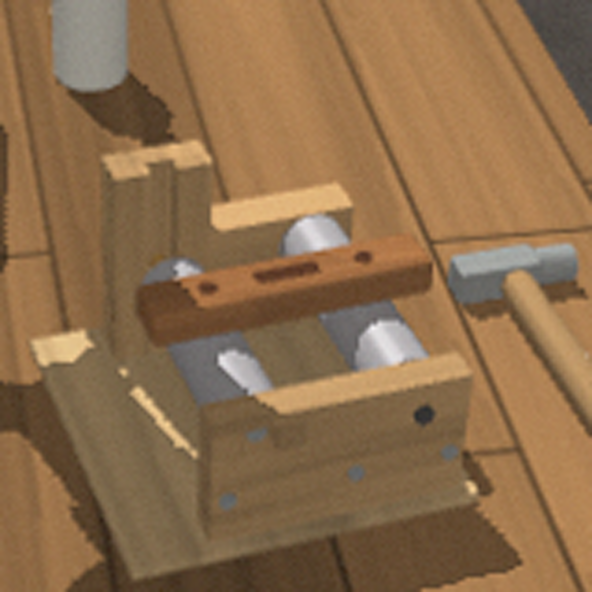

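View pics/top9.png

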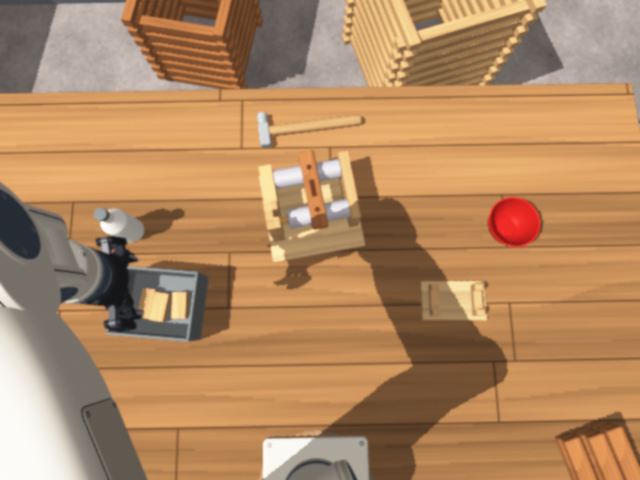

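View pics/top9c.png

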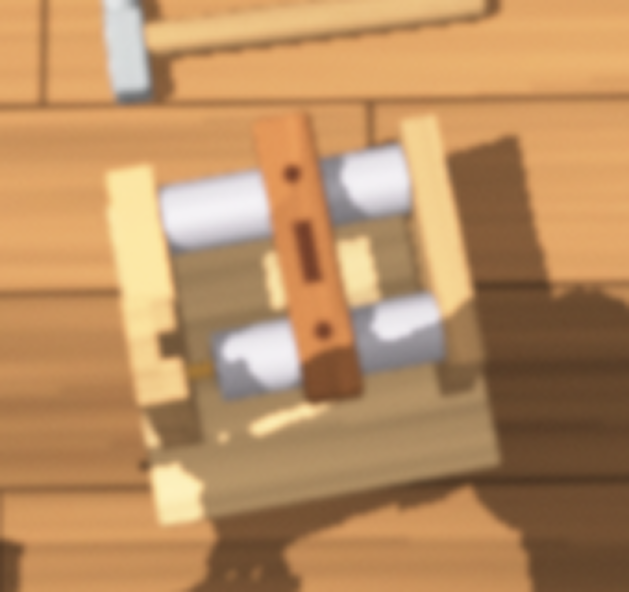

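The leg lies across both rollers, midway and clear of the cheeks. In the top crop it runs from (282,115) to (333,400), which looks parallel to the cheek. The top fit's -0.05 rad yaw disagrees with the side's -0.002, so I'll recheck it by edges and look into the bin before handing in.

```bash
python3 - <<'E'
from h import *
bot.set_joints([0.0]+list(bot.sense()["joint_pos"][1:])) if 0 else None
q,_=best((.45,-.25,.3),STY); bot.movep([.45,-.25,.3],list(q)); bot.sleep(.2)
for c in("top","side"):
    f=grab_frame(c); cv2.imwrite(f"pics/{c}10.png",f["frame"])
    for m in masks_of("leg_center",c)[:3]:
        P=at_z(f,np.argwhere(m["pixels"])[:,::-1],.121); l=R.from_euler('z',-STY).apply(P-[*STP,0])*1e3
        r=cv2.minAreaRect(l[:,:2].astype(np.float32)); print(c,round(m["score"],2),r)
E
```

```text
top 0.82 ((45.421295166015625, 1.4152565002441406), (36.72488784790039, 181.7851104736328), 89.9590072631836)
side 0.69 ((44.029781341552734, -15.53697395324707), (185.785400390625, 61.242156982421875), 0.21693719923496246)
```

View pics/top10.png

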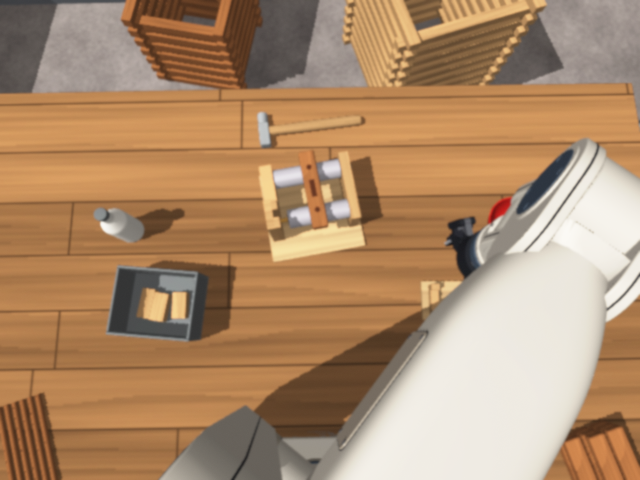

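View pics/side10.png

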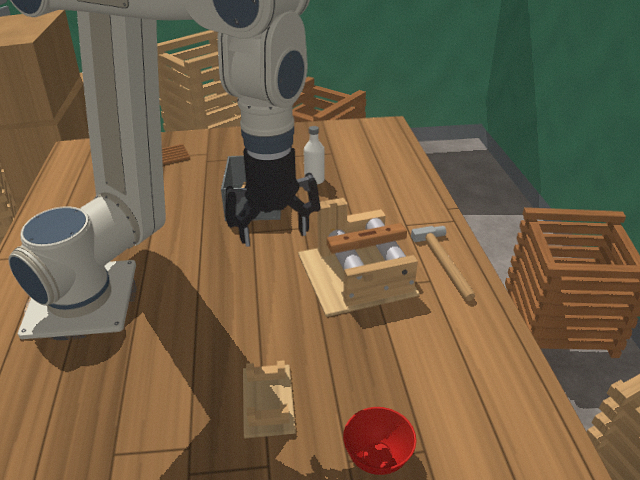

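```bash
python3 - <<'E'
from h import *
f=grab_frame("top"); cv2.imwrite("pics/bin.png",cv2.resize(f["frame"][255:350,100:220],None,fx=5,fy=5,interpolation=cv2.INTER_CUBIC))
E
```

```text
(no output)
```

View pics/bin.png

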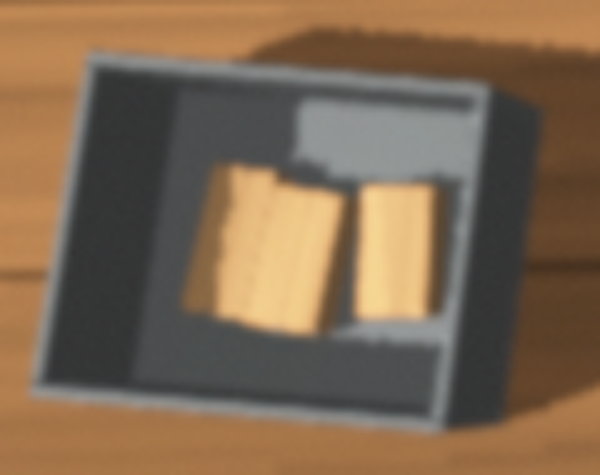

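The bin holds all three offcuts: two touching at (245,245) and (300,255), and one at (395,250). Handing in.

```bash
python3 - <<'E'
from cell import bot
print(bot.sense()["t"]); bot.finish_job()
E
```

```text
69.6333
the job is handed in; nothing more can be done
```

I did the whole job in the order asked and handed it in at about 70 s of the 210 s limit; no verdict is reported.

- **Offcuts:** Only three showed in either camera (2, 3 and 4), and the last close-up of the bin shows all three in it. I saw none of them get knocked aside.
- **Roller:** It went in with the plunger pressed against the back of the groove, over the cheek, and the pin into the window. As it seated I felt about 13 N where its body met the cheek. After release the top camera fitted it level with its centre at z = 75.5 mm, and the pin showed in the window. That fit put it 3 mm off along its length, and the side fit was off by more. I put both down to poor visibility of its ends and relied on the felt contact with the cheek.
- **Leg:** It lies flat on both rollers, clear of the cheeks. The depth fits put its middle at x = 49 to 50 mm and y = 1 to 2 mm in the stand's axes, where x = 50 mm is half-way between the rollers. The height came out at 107 mm from the side camera and 110 mm from the top, against 109 mm stated.

Two checks disagreed:
- **Leg squareness:** The top camera's first depth fit gave the leg a 0.05 rad yaw. The side fit gave 0.002 rad, and the top mask outline measured afterwards came out square.
- **Leg middle:** The same top outline put it at x = 45 mm.

The robot did not touch the glue bottle or the red bowl.

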